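Close a meat-inspection compressorium: swing the cover shut, run down its wing nut

TASK

Close the glass sample press (compressorium) on the grey mat: with a fingertip push its open cover round until it lies square over the base with its slot home on the stud, then stroke the wings of the loose wing nut round, clockwise from above, until the nut is down snug. Only push with the fingers: do not pinch the nut or the cover, do not pick the press up or shove it out of place, and leave the flask, the spray bottle and the kidney dish alone.

Things in the scene. Friction and masses are not known exactly. Their poses are not given: they have to be found in the camera images.
- compressorium: Base of the sample press: flat steel-framed glass plate 216 (x) x 60 (y) x 8 mm, loose on a grippy 2 mm mat; the press slides at 7 to 11 N. Origin: middle of its underside, 2 mm above the table. x points along the plate to the wing-nut end, z up. At x = -88 mm the cover's pivot under a round nut (21 mm across, top at z = 26 mm); at x = +88 mm the stud with the wing nut.
- cover (a joint): Swing of the cover about its pivot, rad: 0 closed (edges flush with the base, slot home on the stud, at a stop); positive is counter-clockwise from above, free end out on the base's +y side. Glass plate 216 x 60 x 6 mm with steel ends, sliding on the base: 8 to 14 mm above the base's underside. About 0.3 N at the free end moves it; it stays where left. A 13 mm slot takes the 10 mm stud.
- cover_push (a point): Point on the cover's outer long edge, the one to push on, 176 mm from the pivot axis along the plate and half-way up the 6 mm edge; 20 mm short of the free end. Moves with the cover: x along the cover away from the pivot, y outwards, so a push towards -y closes it.
- wing_nut (a joint): How far the wing nut is still unscrewed, rad: 0 is down snug on the cover, at a firm stop; positive is counter-clockwise from above. It screws down clockwise from above, 1.5 mm a turn. Starts one to two turns up, spins easily (0.012 N m, under 1 N at the wings) and stays where it is left.
- nut_wings (a point): On the nut's axis at mid-height of its wings; turns and sinks with the nut. Two flat upright wings, along x and -x: each reaches 25 mm from the axis, is 4 mm thick and stands from 9 mm below to 9 mm above this point. The hub, 22 mm across at the foot, ends 3 mm below this point; the foot is 16 mm below it (on the cover when snug). The stud ends at most 4 mm above it.
- stud (a point): The stud's axis at the upper face of the base, 8 mm above the base's underside; the stud is 10 mm thick and 26 mm high above this point. Axes as the base's.
- flask: Small conical glass flask, 53 mm across, 86 mm high; origin in the middle of its underside. Leave alone.
- spray_bottle: White spray bottle, 33 mm across, 120 mm high; origin in the middle of its underside. Leave alone.
- kidney_dish: Steel kidney dish, 145 x 75 mm, 31 mm high; origin near the middle of its underside. Leave alone.
Things that resemble listed ones, but are neither listed nor needed, are in the scene too. Leave any green look-alike of the compressorium alone.

How it is judged (in metres and radians):
On the way, in this order (a step that is already met when the one before it is completed fails the run):
1. the cover lies closed over the base, with the nut still up (value of joint cover below 0.03 rad and not (value of joint wing_nut below 0.2 rad)), for 0.2 s.
2. the wing nut is run down snug (value of joint wing_nut below 0.2 rad), for 0.2 s.
At the end, for the whole second after the job is handed in: Cover closed within 0.03 rad, wing nut down within 0.2 rad of its stop, press at rest within 30 mm of where it stood; the cover was closed before the nut was down (value of joint wing_nut below 0.2 rad and value of joint cover below 0.03 rad and linear speed of compressorium below 0.01 m/s and distance of compressorium from where it was at the start of the episode below 0.03 m); the robot touches nothing.
It fails at once if the press is lifted or tipped up (height (world z) of compressorium above 0.012 m or angle between compressorium's own z axis and vertical above 0.12 rad).
It fails at once if the press is shoved more than 40 mm (distance of compressorium from where it was at the start of the episode above 0.04 m).
It fails at once if the wing nut is pinched (pressed on the driving and the trailing faces at once) ((contact force between the fingers and wing_nut_c0 above 3 N or contact force between the fingers and wing_nut_c2 above 3 N) and (contact force between the fingers and wing_nut_c1 above 3 N or contact force between the fingers and wing_nut_c3 above 3 N)).
It fails at once if the cover is pinched across its two long edges (contact force between the fingers and cover_c1 above 3 N and contact force between the fingers and cover_c2 above 3 N).
It fails at once if the flask, the spray bottle or the kidney dish is moved or lifted (distance of any of flask, spray_bottle, kidney_dish from where it was at the start of the episode above 0.02 m).
It also fails if it takes over 67 s, if anything falls off the work surface, if the arm or the gripper's body presses on something with over 40 N, if the wrist force passes 120 N, or if a joint passes its speed limit or range.

ROBOT

A 6-joint arm with a two-finger parallel gripper is mounted at the origin on the work surface. World frame = base frame: x ahead of the robot, y to its left, z up, the work surface at z = 0. Lengths are in mm, angles in rad, forces in N, time in s.
With the tool pointing down it reaches from about 275 to 1000 mm from the base axis. Payload 8.4 kg.
Tool frame: the origin (TCP) lies on the centre line of the jaws, within the pads' length; the fingertips stand 17 mm ahead of it and the grasp point (between the pads) lies 2 mm behind it (r.tcp_to_tips is the z of the fingertips in the tool frame, in mm); z points along the fingers, y is the direction in which the jaws open and shut (so a half turn about z gives the same grasp; the last joint's range is limited). The gripper opens to 85 mm and grips with 20 to 120 N. Pads are 22 mm wide; open, the fingers measure 114 mm over their backs; the gripper's body (76 mm by 85 mm) begins 54 mm behind the grasp point. The pads swing forward as they close: fully open they stand 13 mm farther back than shut.
Start: joints at [1.331, 0.353, 1.633, -0, 1.155, -0.002], TCP at [147.227, 607.415, 248.281] pointing down, gripper open.
Joint ranges: [-2.63, 2.63], [-0.92, 2.1], [0.06, 2.66], [-1.3, 4.44], [0, 2.69], [-3.02, 3.02]. Speed limits (rad/s): [2.22, 2.22, 2.79, 3.14, 3.14, 3.14].

INTERFACE

Orientations are given as [roll, pitch, yaw] about the fixed x, y, z axes, in that order (R = Rz(yaw) Ry(pitch) Rx(roll)).
In Python, from rig import r, cams, job gives the robot as it stands.
- The arm moves only by the tool drive_tool, never from a script. Its argument "deltas" is a list of rows, each a list of 4 numbers: the shift along the tool's x, y, z in cm, then the turn about the tool's z in rad. In form: [[x, y, z, roll], ...]. A call has 1 to 12 rows; each row shifts and turns the commanded pose from where the row before left it, along the tool's axes as they then stand; what a row does not reach is not made up. A row lasts 1/12 s, in which the tool goes at most 41.7 mm and 7.16 degrees, less where a joint would pass 70% of its speed; a pose out of reach is approached as far as the arm can. A call with a gripper value outside its range is refused whole. "jaw" is the closure, from 0 (fully open) to 1 (shut), set as the call begins (left out, the last holds). The fingers move at their own pace and stop on an object; "force" is the grip in N (left out, the last holds). Time passes only in rows, so rows that do not move let the fingers close. It gives the time, the measured TCP pose, the force and the opening at its end, in the units of the state.
- r.sense(): the state, without advancing time (a new reading comes with each control period).
- cams.grab_frame(name): name is "side" or "top" or "wrist"; returns (picture, depth): 384x512x3 uint8, red, green, blue; 384x512 float32, mm along the optical axis (not along the pixel's ray), 0 where there is no reading.
- cams.camera_params(name): a dict with "fx", "fy", "cx", "cy" (pixels), "R" (3x3) and "t" (3): a world point X has camera coordinates R X + t. Camera axes: x right, y down, z forward; pixel columns grow to the right and rows downward; lengths in mm; the calibration is good to about 2 mm. The wrist camera is an equidistant fisheye: a pixel r from the principal point sees the ray r / f radians off the axis. A picture is of the moment at which its call begins: read the wrist's pose just before it. camera_params takes no time and is no camera call; for the wrist camera it gives the pose at the moment of the call.
- job.sign_off(): hands the job in, once; it reports no verdict.
The state is a dict: "clock": time; "qpos": joint angles; "qvel": joint speeds; "joint_efforts": joint torques, N m; "eef_pos": TCP position; "tcp_rot": TCP orientation; "contact_force": force on the tool from outside, world axes, zero at the start; "wrist_torque": the same for the moment, N m; "opening": opening from 0.0 (shut) to 1.0 (fully open).
Only numpy, scipy, OpenCV 4.12 (cv2) and the standard library are available. Lean on these libraries where they do the work, as an engineer would, in place of code of your own. Each camera call takes 0.05 s, during which the arm holds its last target. There are 200 camera calls.

## Working session

There is one attempt and no reset: what is moved stays moved. The work goes in short steps, Python scripts to look and compute and a tool call to move; the robot and the scene stay as the last step left them, time stands still between calls to the robot, and variables do not carry over. Pictures are saved under pics/ and viewed, about 8 in all and at most 12, crops included, and the job is handed in when it is done.

Besides the shell and the picture viewer there is one more tool, called after "Emit:" as name([rows], argument=value, ...), one row to a line, values as JSON. drive_tool: Moves the arm, as the interface text tells. Its arguments: {"type":"object","properties":{"deltas":{"type":"array"},"jaw":{"type":"number"},"force":{"type":"number"}},"required":["deltas"]}

```bash
mkdir -p pics
python3 - <<'E'
from rig import r,cams,job
import cv2,numpy as np
print(r.sense())
for n in("top","side"):
    p,d=cams.grab_frame(n);cv2.imwrite(f"pics/{n}0.png",p[:,:,::-1]);np.save(f"pics/{n}0d.npy",d)
    print(cams.camera_params(n))
E
```

```text
{'clock': 0.0, 'qpos': array([ 1.33059684e+00,  3.53666833e-01,  1.63418912e+00,  9.09163037e-06,
        1.15518048e+00, -2.39617209e-03]), 'qvel': array([ 9.10047667e-04,  1.42877430e-03, -6.99951535e-04,  1.94952154e-04,
       -4.23331252e-06, -9.88410612e-04]), 'joint_efforts': array([-9.55306677e-04, -6.05265069e+01, -3.42051423e+01,  6.26706128e-05,
        9.62354417e-03, -2.30147157e-05]), 'eef_pos': array([147.11131239, 606.94713822, 247.52646366]), 'tcp_rot': array([-3.14014889e+00, -1.17718580e-05,  2.90378565e+00]), 'contact_force': array([ 0.44470757, -0.02357514,  0.03824997]), 'wrist_torque': array([-0.02463074, -0.02056949,  0.00954293]), 'opening': 1.0019758848981328}
{'fx': 380.0091409165318, 'fy': 380.0091409165318, 'cx': 250.23139490185628, 'cy': 192.77381248640665, 'R': array([[-0.01466671, -0.99980784,  0.0130068 ],
       [-0.98824502,  0.01251492, -0.15236519],
       [ 0.15217313, -0.0150886 , -0.98823867]]), 't': array([  34.1503006 ,  435.68238556, 1121.76306889])}
{'fx': 347.669343414256, 'fy': 347.669343414256, 'cx': 256.9844795259748, 'cy': 195.60293197990185, 'R': array([[ 0.9699054 , -0.24304094,  0.01464998],
       [-0.172665  , -0.72898344, -0.66239712],
       [ 0.17166922,  0.63993301, -0.74900963]]), 't': array([-405.53422535,  136.27316048, 1024.41867133])}
```

View pics/top0.png

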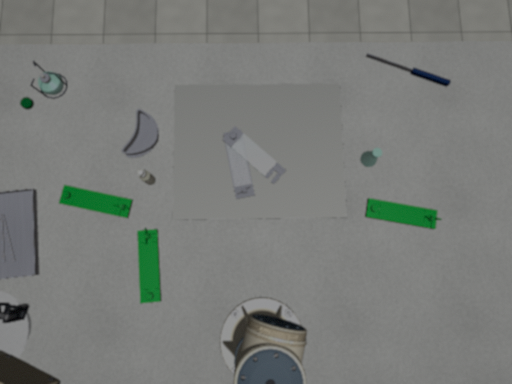

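View pics/side0.png

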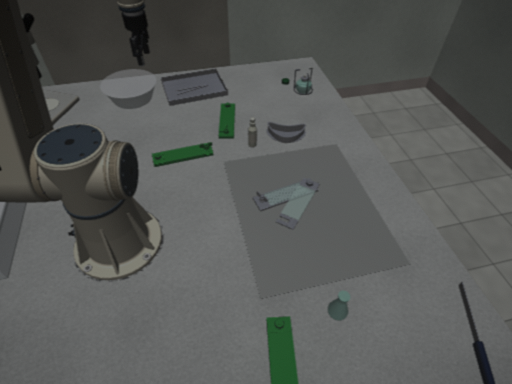

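Run:
```python
import cv2,numpy as np
a=cv2.imread("pics/top0.png")[115:215,205:305];b=cv2.imread("pics/side0.png")[165:245,235:335]
a=cv2.resize(a,(400,400),interpolation=cv2.INTER_CUBIC);b=cv2.resize(b,(400,320),interpolation=cv2.INTER_CUBIC)
b=cv2.copyMakeBorder(b,0,80,0,0,cv2.BORDER_CONSTANT)
cv2.imwrite("pics/c0.png",np.clip(np.hstack([a,b])*1.4,0,255).astype('uint8'))
```

```text
(no output)
```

View pics/c0.png

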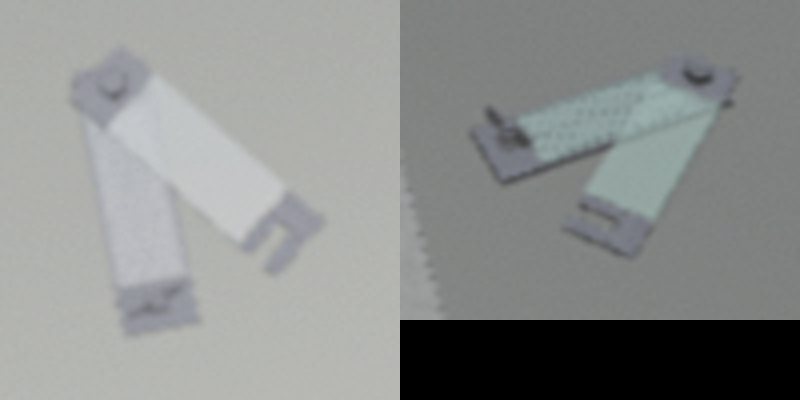

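```bash
cat > h.py <<'E'
from rig import r,cams,job
import numpy as np
def ray(n,u,v,z,P=None):
    P=P or cams.camera_params(n);R=np.array(P['R']);t=np.array(P['t'])
    x=(u-P['cx'])/P['fx'];y=(v-P['cy'])/P['fy']
    if n=="wrist":
        th=np.hypot(x,y);s=np.sin(th)/max(th,1e-9);d=np.array([x*s,y*s,np.cos(th)])
    else:d=np.array([x,y,1])
    c=-R.T@t;w=R.T@d
    return c+w*(z-c[2])/w[2]
E
python3 - <<'E'
from h import *
c=lambda x,y:(205+(x-1.5)/4,115+(y-1.5)/4)
s=lambda x,y:(235+(x-400-1.5)/4,165+(y-1.5)/4)
for nm,cam,p,z in [("pivot","top",(113,80),28),("nut","top",(151,302),34),("covOuter","top",(325,220),16),("covInnerEnd","top",(272,274),16),("baseL","top",(127,335),10),("baseR","top",(200,318),10),
 ("pivotS","side",(697,72),28),("nutS","side",(509,130),34),("covOuterS","side",(630,257),16),("baseCornerS","side",(503,184),10)]:
    print(nm,ray(cam,*(c if cam=="top" else s)(*p),z).round(1))
print(cams.camera_params("wrist"))
E
```

```text
pivot [621.4  79.7  28. ]
nut [444.4  52.   34. ]
covOuter [510.4 -84.3  16. ]
covInnerEnd [468.1 -41.9  16. ]
baseL [422.7  70.9  10. ]
baseR [435.3  14.3  10. ]
pivotS [614.6  75.2  28. ]
nutS [444.7  44.1  34. ]
covOuterS [505.6 -84.6  16. ]
baseCornerS [431.6  10.5  10. ]
{'fx': 297.3186396354542, 'fy': 297.3186396354542, 'cx': 259.2828682389733, 'cy': 192.35898972034184, 'R': array([[ 0.23503145,  0.97198585, -0.00193127],
       [ 0.92678905, -0.22350288,  0.30184187],
       [ 0.29295438, -0.07273221, -0.95335605]]), 't': array([-624.23119791,  -39.09667126,  379.18233261])}
```

Emit:
drive_tool([
  [-2.4, -2.43, 0, 0],
  [-2.4, -2.43, 0, 0],
  [-2.4, -2.43, 0, 0],
  [-2.4, -2.43, 0, 0],
  [-2.4, -2.43, 0, 0],
  [-2.4, -2.43, 0, 0],
  [-2.4, -2.43, 0, 0],
  [-2.4, -2.43, 0, 0],
  [-2.4, -2.43, 0, 0],
  [-2.4, -2.43, 0, 0],
  [-2.4, -2.43, 0, 0],
  [-2.4, -2.43, 0, 0],
], jaw=1, force=30)

```text
clock: 1.1
eef_pos: [358.8, 254.5, 248.2]
tcp_rot: [-3.142, -0.0, 2.904]
contact_force: [1.3, 0.4, 1.0]
opening: 0.003
```

Emit:
drive_tool([
  [-2.4, -2.43, 0, 0],
  [-2.4, -2.43, 0, 0],
  [-2.4, -2.43, 0, 0],
  [-2.4, -2.43, 0, 0],
  [-2.4, -2.43, 0, 0],
  [-2.4, -2.43, 0, 0],
  [-2.4, -2.43, 0, 0],
  [-2.4, -2.43, 0, 0],
  [0, 0, 0, -0.1],
  [0, 0, 0, -0.1],
  [0, 0, 0, -0.1],
  [0, 0, 0, -0.11],
])

```text
clock: 2.1
eef_pos: [499.0, 21.6, 247.9]
tcp_rot: [3.141, -0.001, -2.965]
contact_force: [-0.4, -0.8, 0.3]
opening: -0.002
```

Run:
```python
from h import *
import cv2,json
s=r.sense();print(s['clock'],s['eef_pos'],s['tcp_rot'],s['contact_force'],s['qpos'],r.tcp_to_tips)
P=cams.camera_params("wrist")
p,d=cams.grab_frame("wrist");np.save("pics/w1d.npy",d);cv2.imwrite("pics/w1.png",p[:,:,::-1])
json.dump({k:np.array(v).tolist() for k,v in P.items()},open("pics/w1.json","w"))
```

```text
2.1 [499.03394368  21.59559282 247.87823043] [ 3.14145128e+00 -8.74185803e-04 -2.96545535e+00] [-0.39610127 -0.79316269  0.32271519] [ 4.02307098e-02  1.57775396e-01  1.89623042e+00  2.44132057e-05
  1.08847212e+00 -1.70671420e+00] 17.0
```

View pics/w1.png

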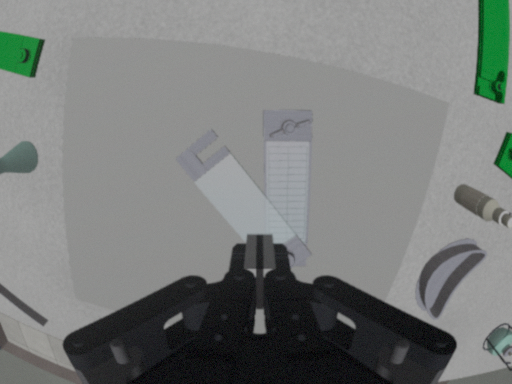

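Run:
```python
from h import *
import json
P=json.load(open("pics/w1.json"))
for n,u,v,z in [("nut",289,127,34),("wingL",271,135,42),("wingR",312,119,42),("endL",264,110,10),("endR",312,110,10),("covOut",178,158,16),("covIn",215,131,16)]:
    print(n,ray("wrist",u,v,z,P).round(1))
```

```text
nut [445.3  46.5  34. ]
wingL [457.3  27.6  42. ]
wingR [430.9  69.2  42. ]
endL [432.1  15.6  10. ]
endR [420.8  72.9  10. ]
covOut [507.1 -79.9  16. ]
covIn [466.6 -38.2  16. ]
```

Emit:
drive_tool([
  [-0.65, -3.05, 0, 0],
  [-0.65, -3.05, 0, 0],
  [-0.65, -3.05, 0, 0],
  [-0.65, -3.05, 0, 0],
  [0, 0, 3.5, 0],
  [0, 0, 3.5, 0],
  [0, 0, 3.5, 0],
  [0, 0, 3.5, 0],
  [0, 0, 3.5, 0],
  [0, 0, 2.8, 0],
  [0, 0, 1.6, 0],
  [0, 0, 0, 0],
])

```text
clock: 3.15
eef_pos: [543.0, -93.2, 25.6]
tcp_rot: [3.139, -0.006, -2.972]
contact_force: [-0.2, 0.2, -0.1]
opening: 0.001
```

Emit:
drive_tool([
  [0, 0, 0, 0],
  [0.4, 0.85, 0, 0],
  [0.4, 0.85, 0, 0],
  [0.4, 0.85, 0, 0],
  [0.4, 0.85, 0, 0],
  [0.4, 0.85, 0, 0],
  [0.4, 0.85, 0, 0],
  [0.4, 0.85, 0, 0],
  [0.4, 0.85, 0, 0],
  [0.5, 0.8, 0, 0],
  [0.5, 0.7, 0, 0],
  [0.5, 0.6, 0, 0],
])

```text
clock: 4.15
eef_pos: [483.6, -13.3, 29.3]
tcp_rot: [3.142, -0.0, -2.969]
contact_force: [0.4, 1.2, 0.3]
opening: -0.002
```

Run:
```python
from h import *
import cv2,json
s=r.sense();print(s['clock'],s['eef_pos'],s['contact_force'])
P=cams.camera_params("wrist")
p,d=cams.grab_frame("wrist");t,_=cams.grab_frame("top")
json.dump({k:np.array(v).tolist() for k,v in P.items()},open("pics/w2.json","w"))
q=cv2.resize(t[115:215,205:305],(384,384),interpolation=3)
cv2.imwrite("pics/w2.png",cv2.resize(np.hstack([p,q])[:,:,::-1],(800,343)))
```

```text
4.15 [483.57067908 -13.34701288  29.25405236] [0.37382132 1.16408982 0.27758855]
```

View pics/w2.png

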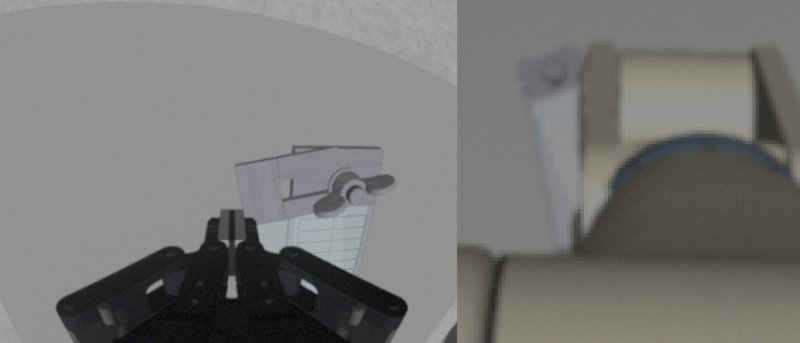

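Emit:
drive_tool([
  [0.1, 0.4, 0.1, 0],
  [0.1, 0.4, 0, 0],
  [0.1, 0.4, 0, 0],
  [0, 0.3, 0, 0],
  [0, 0.2, 0, 0],
  [0, 0.1, 0, 0],
  [0, 0, 0, 0],
])

```text
clock: 4.83
eef_pos: [478.2, 3.3, 28.3]
tcp_rot: [-3.142, 0.0, -2.969]
contact_force: [-0.6, -0.7, -0.8]
opening: -0.006
```

Emit:
drive_tool([
  [0, 0.15, 0, 0],
  [0, 0.15, 0, 0],
  [0, 0.1, 0, 0],
  [0, 0.1, 0, 0],
  [0, 0, 0, 0],
])

```text
clock: 5.25
eef_pos: [477.3, 8.2, 28.3]
tcp_rot: [3.142, 0.0, -2.969]
contact_force: [-1.0, -1.0, 0.3]
opening: -0.001
```

Emit:
drive_tool([
  [0, 0.1, 0, 0],
  [0, 0.1, 0, 0],
  [0, 0, 0, 0],
])

```text
clock: 5.5
eef_pos: [476.9, 10.1, 28.3]
tcp_rot: [3.142, -0.0, -2.969]
contact_force: [0.4, -0.1, 0.0]
opening: 0.001
```

Emit:
drive_tool([
  [0, 0.1, 0, 0],
  [0, 0.1, 0, 0],
  [0, 0, 0, 0],
])

```text
clock: 5.75
eef_pos: [476.6, 12.1, 28.3]
tcp_rot: [3.142, -0.0, -2.969]
contact_force: [0.1, -0.2, -0.5]
opening: -0.001
```

Emit:
drive_tool([
  [0, 0.1, 0, 0],
  [0, 0.1, 0, 0],
  [0, 0, 0, 0],
])

```text
clock: 6.0
eef_pos: [476.3, 14.1, 28.3]
tcp_rot: [3.142, 0.0, -2.969]
contact_force: [0.1, 0.4, 0.1]
opening: -0.0
```

Run:
```python
from h import *
import cv2,json
s=r.sense();print(s['clock'],s['eef_pos'],s['contact_force'])
P=cams.camera_params("wrist")
p,d=cams.grab_frame("wrist")
json.dump({k:np.array(v).tolist() for k,v in P.items()},open("pics/w3.json","w"))
cv2.imwrite("pics/w3.png",cv2.resize(p[120:320,200:480,::-1],(784,560),interpolation=3))
```

```text
6.0 [476.2709433   14.11848458  28.28859828] [0.12448553 0.44295911 0.1097101 ]
```

View pics/w3.png

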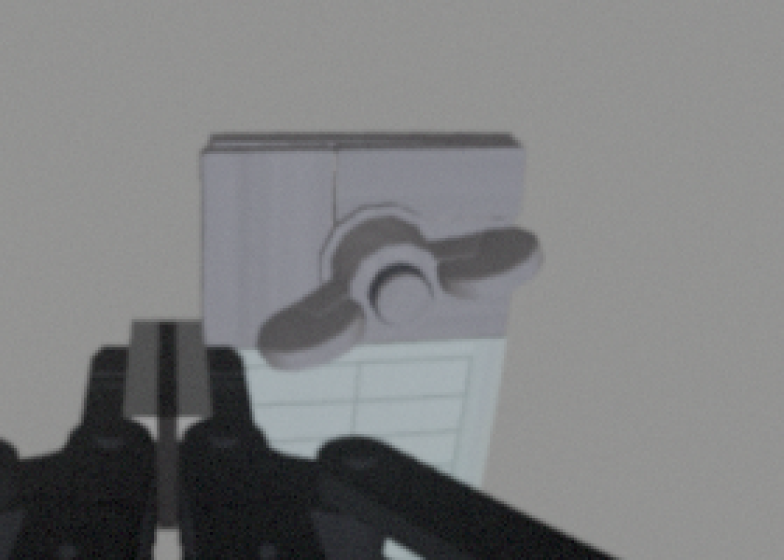

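Emit:
drive_tool([
  [0, 0.1, 0, 0],
  [0, 0.1, 0, 0],
  [0, 0, 0, 0],
])

```text
clock: 6.3
eef_pos: [475.9, 15.9, 28.3]
tcp_rot: [-3.141, -0.0, -2.969]
contact_force: [0.3, -2.0, 0.1]
opening: -0.0
```

Emit:
drive_tool([
  [0, 0.1, 0, 0],
  [0, 0.05, 0, 0],
  [0, 0, 0, 0],
])

```text
clock: 6.55
eef_pos: [475.6, 17.1, 28.3]
tcp_rot: [-3.141, -0.0, -2.969]
contact_force: [0.2, -4.4, 0.3]
opening: -0.005
```

Emit:
drive_tool([
  [0, 0, 0, 0],
  [0, -0.5, 0, 0],
  [0, -1, 0, 0],
  [0, 0, -3.5, 0],
  [0, 2, -3.5, 0],
  [-1, 2, -1, 0],
  [0, 0, 0, 0],
])

```text
clock: 7.13
eef_pos: [484.6, 45.5, 111.5]
tcp_rot: [3.141, 0.007, -2.969]
contact_force: [1.5, 0.4, 0.9]
opening: -0.002
```

Run:
```python
from h import *
import cv2,json
s=r.sense();print(s['clock'],s['eef_pos'],s['contact_force'])
P=cams.camera_params("wrist")
p,d=cams.grab_frame("wrist")
json.dump({k:np.array(v).tolist() for k,v in P.items()},open("pics/w4.json","w"))
np.save("pics/w4d.npy",d)
cv2.imwrite("pics/w4.png",cv2.resize(p[60:260,160:440,::-1],(784,560),interpolation=3))
```

```text
7.1333 [484.61184425  45.49386441 111.51030134] [1.47106324 0.3545335  0.89273903]
```

View pics/w4.png

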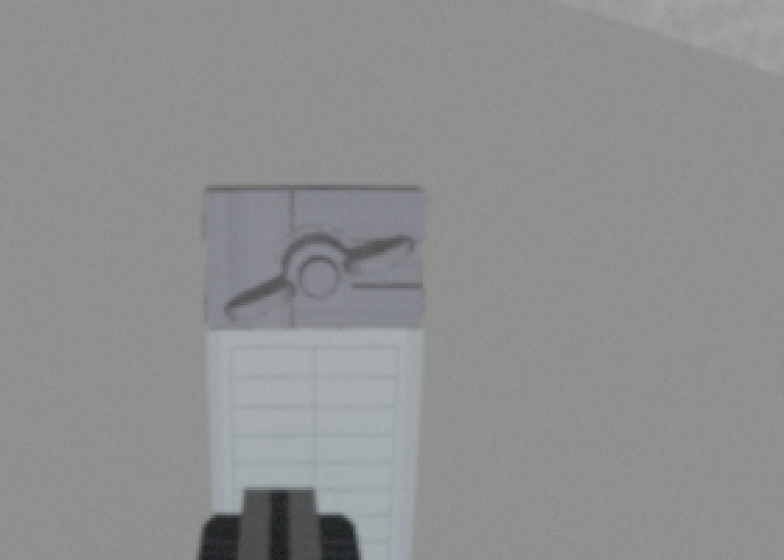

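Run:
```python
from h import *
import json
P=json.load(open("pics/w4.json"));d=np.load("pics/w4d.npy")
f=lambda x,y:(160+x/2.8,60+y/2.8)
for n,x,y,z in [("stud",319,277,36),("wL",230,306,42),("wR",412,242,42),("coverEndL",208,188,16),("coverEndR",424,188,16)]:
    u,v=f(x,y);X=ray("wrist",u,v,z,P);print(n,X.round(1),d[int(v)-1:int(v)+2,int(u)-1:int(u)+2].min(),"camdist",(np.array(P['R'])@X+P['t'])[2].round(1))
```

```text
stud [445.7  49.   36. ] 202.39455 camdist 202.2
wL [455.1  28.9  42. ] 201.56947 camdist 198.3
wR [432.2  68.7  42. ] 198.18251 camdist 193.5
coverEndL [430.9  17.6  16. ] 215.65968 camdist 215.1
coverEndR [420.7  73.8  16. ] 217.8786 camdist 214.9
```

Emit:
drive_tool([
  [0.7, 0.8, 0, 0],
  [0.7, 0.8, 0, 0],
  [0, 0, 2, 0],
  [0, 0, 2, 0],
  [0, 0, 1, 0],
  [0, 0, 0, 0],
  [0, 0, 0, 0],
])

```text
clock: 7.77
eef_pos: [463.5, 56.9, 57.6]
tcp_rot: [3.141, -0.003, -2.97]
contact_force: [0.1, 0.1, -0.8]
opening: -0.0
```

Emit:
drive_tool([
  [-0.4, 0.15, 0.2, 0],
  [0, 0, 0.2, 0],
  [0, 0, 0, 0],
  [0, 0, 0, 0],
])

```text
clock: 8.1
eef_pos: [468.7, 59.3, 54.6]
tcp_rot: [-3.142, 0.001, -2.969]
contact_force: [-1.5, 0.1, 0.5]
opening: 0.002
```

Emit:
drive_tool([
  [-0.08, -0.62, 0, 0],
  [0.08, -0.62, 0, 0],
  [0.24, -0.58, 0, 0],
  [0.38, -0.5, 0, 0],
  [0.5, -0.38, 0, 0],
  [0.58, -0.24, 0, 0],
  [0, 0, 0, 0],
])

```text
clock: 8.68
eef_pos: [455.1, 26.6, 54.2]
tcp_rot: [3.142, -0.001, -2.97]
contact_force: [0.4, 0.0, -0.9]
opening: -0.002
```

Run:
```python
from h import *
import cv2,json
s=r.sense();print(s['clock'],s['eef_pos'],s['contact_force'])
p,d=cams.grab_frame("wrist")
cv2.imwrite("pics/w5.png",cv2.resize(p[120:320,160:440,::-1],(784,560),interpolation=3))
```

```text
8.6833 [455.11855345  26.63681575  54.15779178] [ 0.44506697  0.0366534  -0.87666531]
```

View pics/w5.png

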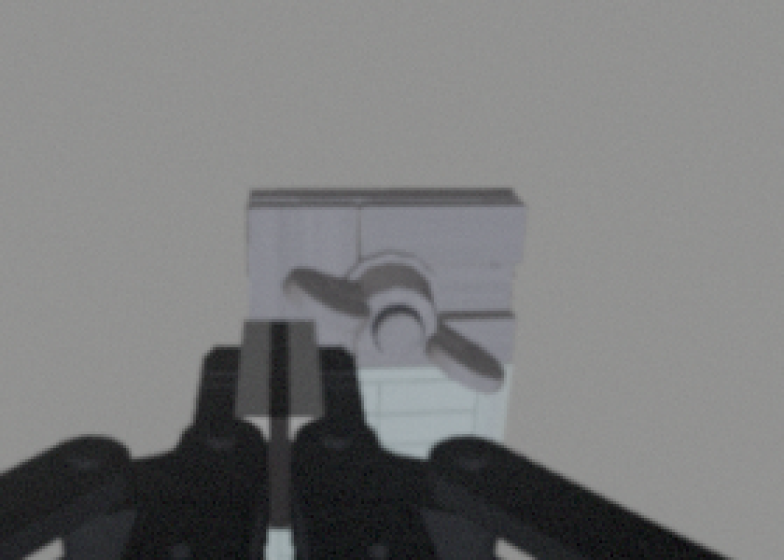

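Emit:
drive_tool([
  [0.62, -0.08, 0, 0],
  [0.62, 0.08, 0.05, 0],
  [0.58, 0.24, 0, 0],
  [0.5, 0.38, 0, 0],
  [0.38, 0.5, 0, 0],
  [0.24, 0.58, 0, 0],
  [0.08, 0.62, 0, 0],
  [-0.08, 0.62, 0, 0],
  [-0.24, 0.58, 0, 0],
  [-0.38, 0.5, 0, 0],
  [-0.5, 0.38, 0, 0],
  [-0.58, 0.24, 0, 0],
])

```text
clock: 9.73
eef_pos: [436.9, 71.7, 53.7]
tcp_rot: [3.142, -0.0, -2.969]
contact_force: [-0.1, -0.7, 0.2]
opening: -0.001
```

Emit:
drive_tool([
  [-0.62, 0.08, 0, 0],
  [-0.62, -0.08, 0, 0],
  [-0.58, -0.24, 0, 0],
  [-0.5, -0.38, 0, 0],
  [-0.38, -0.5, 0, 0],
  [-0.24, -0.58, 0, 0],
  [0, 0, 0, 0],
])

```text
clock: 10.32
eef_pos: [469.2, 58.3, 53.8]
tcp_rot: [-3.141, 0.001, -2.97]
contact_force: [-0.0, 0.3, 0.7]
opening: -0.004
```

Emit:
drive_tool([
  [-0.08, -0.62, 0.05, 0],
  [0.08, -0.62, 0, 0],
  [0.24, -0.58, 0, 0],
  [0, 0, 0, 0],
])

```text
clock: 10.65
eef_pos: [468.8, 39.8, 53.3]
tcp_rot: [-3.141, -0.0, -2.97]
contact_force: [0.6, 1.0, -0.3]
opening: -0.002
```

Emit:
drive_tool([
  [0.38, -0.5, 0, 0],
  [0.5, -0.38, 0, 0],
  [0, 0, 0, 0],
])

```text
clock: 10.9
eef_pos: [460.8, 30.0, 53.2]
tcp_rot: [-3.142, -0.001, -2.97]
contact_force: [-0.0, -0.7, 0.7]
opening: 0.005
```

Emit:
drive_tool([
  [0.58, -0.24, 0, 0],
  [0.62, -0.08, 0, 0],
  [0, 0, 0, 0],
])

```text
clock: 11.15
eef_pos: [449.0, 25.3, 53.1]
tcp_rot: [3.141, -0.002, -2.969]
contact_force: [0.4, -0.7, 0.9]
opening: 0.002
```

Emit:
drive_tool([
  [0.62, 0.08, 0, 0],
  [0.58, 0.24, 0, 0],
  [0, 0, 0, 0],
])

```text
clock: 11.4
eef_pos: [436.4, 26.8, 53.1]
tcp_rot: [3.141, -0.002, -2.969]
contact_force: [-0.7, -0.4, 0.8]
opening: -0.003
```

Emit:
drive_tool([
  [0.5, 0.38, 0, 0],
  [0.38, 0.5, 0, 0],
  [0, 0, 0, 0],
])

```text
clock: 11.65
eef_pos: [426.8, 34.4, 53.2]
tcp_rot: [3.141, -0.001, -2.969]
contact_force: [-1.2, 0.2, -0.6]
opening: 0.001
```

Emit:
drive_tool([
  [0.24, 0.58, 0, 0],
  [0.08, 0.62, 0, 0],
  [0, 0, 0, 0],
])

```text
clock: 11.9
eef_pos: [422.9, 45.9, 53.3]
tcp_rot: [3.142, 0.0, -2.969]
contact_force: [1.2, -0.7, -0.2]
opening: 0.0
```

Emit:
drive_tool([
  [-0.08, 0.62, 0, 0],
  [-0.24, 0.58, 0, 0],
  [0, 0, 0, 0],
])

```text
clock: 12.15
eef_pos: [423.4, 58.1, 53.1]
tcp_rot: [3.142, -0.002, -2.969]
contact_force: [-2.3, -1.0, 0.8]
opening: 0.002
```

Emit:
drive_tool([
  [-0.38, 0.5, 0, 0],
  [0, 0, 0, 0],
])

```text
clock: 12.32
eef_pos: [426.4, 63.4, 53.1]
tcp_rot: [3.142, -0.001, -2.969]
contact_force: [-1.7, -2.7, -0.6]
opening: 0.002
```

Emit:
drive_tool([
  [-0.25, 0.19, 0, 0],
  [0, 0, 0, 0],
  [0, 0, 0, 0],
])

```text
clock: 12.57
eef_pos: [428.9, 65.3, 53.2]
tcp_rot: [3.142, -0.0, -2.969]
contact_force: [-0.7, -2.0, -0.6]
opening: 0.006
```

Run:
```python
from h import *
import cv2,json
s=r.sense();print(s['clock'],s['eef_pos'],s['contact_force'])
P=cams.camera_params("wrist");json.dump({k:np.array(v).tolist() for k,v in P.items()},open("pics/w6.json","w"))
p,d=cams.grab_frame("wrist");np.save("pics/w6d.npy",d)
cv2.imwrite("pics/w6.png",cv2.resize(p[120:320,160:440,::-1],(784,560),interpolation=3))
```

```text
12.5667 [428.85502775  65.26191718  53.15284997] [-0.65723345 -1.97465659 -0.57245294]
```

View pics/w6.png

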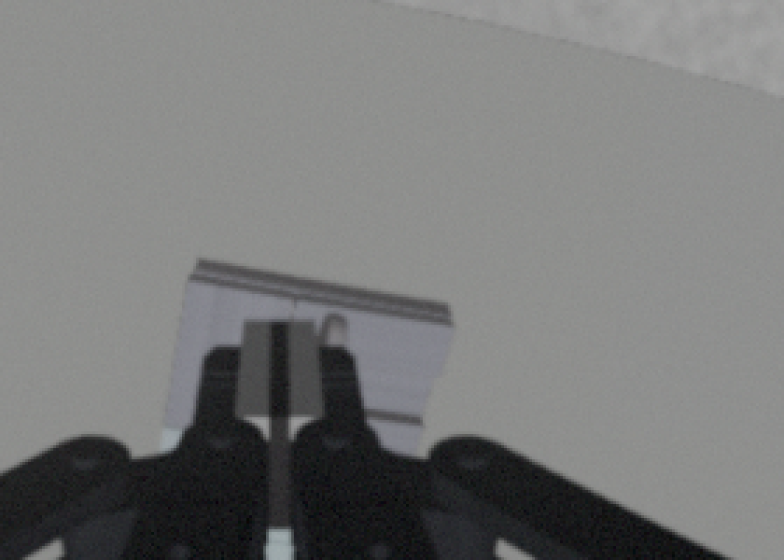

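Emit:
drive_tool([
  [0.25, -0.4, 0, 0],
  [0, 0, -3, 0],
  [0, 0, -3.5, 0],
  [-2, -1.2, -3.5, 0],
  [-2, -1.2, -3.5, 0],
  [-2, 0, -3.5, 0],
  [0, 0, 0, 0],
  [0, 0, 0, 0],
])

```text
clock: 13.28
eef_pos: [492.5, 47.8, 224.8]
tcp_rot: [-3.142, 0.006, -2.97]
contact_force: [0.1, 0.4, -0.5]
opening: -0.001
```

Run:
```python
from h import *
import cv2,json
s=r.sense();print(s['clock'],s['eef_pos'],s['contact_force'])
P=cams.camera_params("wrist");json.dump({k:np.array(v).tolist() for k,v in P.items()},open("pics/w7.json","w"))
p,d=cams.grab_frame("wrist");np.save("pics/w7d.npy",d)
cv2.imwrite("pics/w7.png",cv2.resize(p[60:340,120:512,::-1],(784,560),interpolation=3))
```

```text
13.2833 [492.52841961  47.78689617 224.82129436] [ 0.09415347  0.40327409 -0.53889968]
```

View pics/w7.png

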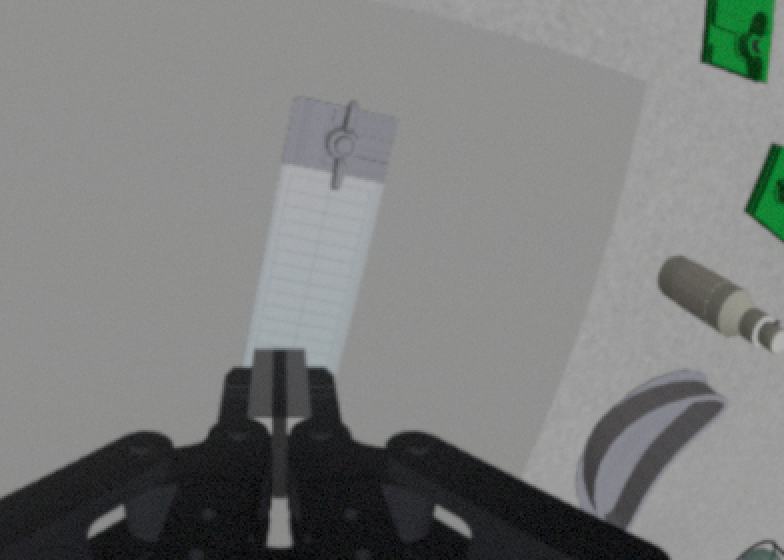

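Run:
```python
from h import *
import json
P=json.load(open("pics/w7.json"));d=np.load("pics/w7d.npy");R=np.array(P['R']);t=np.array(P['t'])
f=lambda x,y:(120+x/2,60+y/2)
for n,x,y,z in [("stud",343,147,36),("wUp",352,104,41),("wDn",335,185,41),("endL",297,97,16),("endR",397,117,16),("seamL",283,163,16),("seamR",384,183,16)]:
    print(n,ray("wrist",*f(x,y),z,P).round(1))
# depth map -> world z around the nut
v,u=np.mgrid[100:160,260:325];x=(u-P['cx'])/P['fx'];y=(v-P['cy'])/P['fy'];th=np.hypot(x,y);q=d[100:160,260:325]
Xc=np.stack([x/th*np.tan(th)*q,y/th*np.tan(th)*q,q],-1);W=(Xc-t)@R
print("z pct",np.percentile(W[...,2],[5,50,70,90,97,99,100]).round(1))
for n,a,b in [("wUp",352,108),("wUp",349,116),("wDn",336,180),("wDn",337,172),("stud",343,147),("cover",310,130),("cover",300,200)]:
    U,V=f(a,b);print(n,W[round(V)-100,round(U)-260].round(1))
P=json.load(open("pics/w4.json"));d=np.load("pics/w4d.npy");R=np.array(P['R']);t=np.array(P['t'])
v,u=np.mgrid[120:180,230:315];x=(u-P['cx'])/P['fx'];y=(v-P['cy'])/P['fy'];th=np.hypot(x,y);q=d[120:180,230:315]
W=(np.stack([x/th*np.tan(th)*q,y/th*np.tan(th)*q,q],-1)-t)@R
print("before z pct",np.percentile(W[...,2],[5,50,70,90,97,99,100]).round(1))
```

```text
stud [444.8  74.1  36. ]
wUp [421.4  73.9  41. ]
wDn [464.9  73.2  41. ]
endL [423.7  46.3  16. ]
endR [424.  103.6  16. ]
seamL [461.7  45.1  16. ]
seamR [462.6 103.9  16. ]
z pct [  0.   14.1  15.   18.8  35.9  39.1 348.8]
wUp [423.5  74.8  37.1]
wUp [428.   73.4  38. ]
wDn [462.6  73.6  38.2]
wDn [458.4  72.7  38.5]
stud [445.4  75.   34.3]
cover [440.8  56.8  13.8]Traceback (most recent call last):
  File "<stdin>", line 12, in <module>
IndexError: index 60 is out of bounds for axis 0 with size 60
```

```bash
python3 -c "
from rig import job
print(job.sign_off())"
```

```text
the job is handed in; nothing more can be done
None
```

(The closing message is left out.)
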